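# Charge the ball-mill jar with the hand scoop

### The arm

A 6-joint arm with a two-finger parallel gripper is mounted at the origin on the work surface. World frame = base frame: x ahead of the robot, y to its left, z up, the work surface at z = 0. Lengths are in m, angles in rad, forces in N, time in s.
With the tool pointing down it reaches from about 0.35 to 0.975 m from the base axis. Payload 4.9 kg.
Tool frame: the origin (TCP) lies at the very end of the fingers, on their centre line; the grasp point (between the pads) lies 19 mm behind it; z points along the fingers, y is the line along which they close (so a half turn about z gives the same grasp; the last joint's range is limited). The gripper opens to 85 mm and grips with 20 to 120 N. Pads are 22 mm wide; open, the fingers measure 114 mm over their backs; the gripper's body (76 mm by 85 mm) begins 54 mm behind the grasp point. The pads swing forward as they close: fully open they stand 13 mm farther back than shut.
Start: joints at [1.155, 0.053, 1.613, -0, 1.476, -0.119], TCP at [0.183, 0.598, 0.231] pointing down, gripper open.
Joint ranges: [-3.01, 3.01], [-1.01, 2.22], [0.06, 2.58], [-1.02, 4.17], [0.09, 2.62], [-3.14, 3.14]. Speed limits (rad/s): [2.57, 2.57, 3.14, 3.14, 3.14, 3.14].

### API

Orientations are given as a unit quaternion [w, x, y, z].
In Python, from plant import monitor, vision, manip gives the robot as it stands. The module is installed in compiled form; this text tells all that it offers.
- The arm moves only by the tool arm_command, never from a script. Its argument "rows" is a list of rows, each a list of 3 entries, a list of its own where there are three numbers: the finger opening in mm, from 0 to 85.4, then the shift along the world's x, y, z in units of 30 cm (1.0 is 30 cm), then the turn, a rotation vector about the world's x, y, z in units of pi/2 rad (1.0 is pi/2 rad). In form: [[claw, [x, y, z], [wx, wy, wz]], ...]. A call has 1 to 12 rows; each row is the pose to reach, as a shift and turn from the pose commanded when the call began; what a row does not reach only later rows make up. A row lasts 1/12 s, in which the tool goes at most 41.7 mm and 7.16 degrees, less where a joint would pass 70% of its speed; a pose out of reach is approached as far as the arm can. A call with a number of a shift or a turn outside -1 to 1 is refused whole. A call with a gripper value outside its range is refused whole. The fingers move at their own pace and stop on an object; the grip force is fixed at half the most. Time passes only in rows, so rows that repeat a pose let the fingers close. It gives the time, the measured TCP pose, the force, the opening and the grip force at its end, in the units of the state.
- monitor.state(): the state, without advancing time (a new reading comes with each control period).
- vision.grab_frame(name): name is "scene" or "top"; returns a dict with "color" (400x640x3 uint8, red, green, blue), "z_map" (400x640 float32, m along the optical axis (not along the pixel's ray), 0 where there is no reading), "mtx" (3x3 intrinsics, pixels), "R" (3x3) and "t" (3): a world point X has camera coordinates R X + t. Camera axes: x right, y down, z forward; pixel columns grow to the right and rows downward; lengths in m; the calibration is good to about 2 mm. A picture is of the moment at which its call begins.
- manip.job_done(): hands the job in; it is judged then, once.
The state is a dict: "time": time; "joint_pos": joint angles; "joint_vel": joint speeds; "joint_efforts": joint torques, N m; "tool_pos": TCP position; "tool_rot": TCP orientation; "contact_force": force on the tool from outside, world axes, zero at the start; "ft_torque": the same for the moment, N m; "gripper_width": opening from 0.0 (shut) to 1.0 (fully open); "grasp_force": force on a finger pad.
Only numpy, scipy, OpenCV 4.12 (cv2) and the standard library are available. Lean on these libraries where they do the work, as an engineer would, in place of code of your own. Each camera call takes 0.05 s, during which the arm holds its last target. There are 200 camera calls.

### The job

Using the red-handled scoop, scoop the six porcelain grinding balls out of the blue trough, working under its wire rack, and tip all of them into the white mill jar without spilling any on the bench or touching them with the gripper. Then set the scoop down flat on the bench, right way up. Keep the jar upright and leave everything else where it stands.

Things in the scene. Friction and masses are not known exactly. Their poses are not given: they have to be found in the camera images.
- scoop: aluminium scoop with a raised red handle, 195 mm long, 102 mm wide, 0.2 kg, lying on its flat underside. Origin on the underside, 90 mm behind the lip; z up, +x to the open lip. Flat pan x = -10 to 90 mm, floor 2.5 mm thick; rear wall (x = -10 mm) and sides 38 mm high, sides 20 mm high from x = 50 to 68 mm, none beyond. A post joins rear wall and handle
- scoop_grip (a point): middle of the red handle bar, at x = -68, z = 85 mm in the scoop's frame (same axes). The bar is level, 75 mm long (scoop x = -105 to -30 mm), 20 mm wide (y), 22 mm tall
- scoop_lip (a point): middle of the scoop's front lip on its underside, x = 90 mm in the scoop's frame
- trough: blue trough screwed to the bench, long along its x; origin at bench height, z up. Inside 112 mm wide; flat floor at z = 6 mm from the end wall's inner face at x = -140 mm to x = 100 mm, then a 45 degree ramp up to the far end wall at x = 135 mm. Walls 6 mm thick, tops at z = 42 mm. Open above from x = -140 to 55 mm. The balls start between x = -20 and 95 mm
- rack (a point): middle of the wire drying rack that bridges the ramp end of the trough: 5 mm bars, undersides 97 mm above the bench, from trough x = 55 to 141 mm and over the full width; this point lies at trough x = 98, z = 100 mm
- mill_jar: white porcelain ball-mill jar, straight sided, open top: 154 mm outside diameter, 120 mm tall, opening 136 mm across, inner floor at 10 mm; 2.2 kg, stands loose. Origin at the centre of its underside, z up
- jar_mouth (a point): centre of the mill jar's mouth, at rim height 120 mm
- ball0: cream, smooth and slippery porcelain grinding ball, 28 mm diameter, 30 g, origin at its centre
- ball1: cream, smooth and slippery porcelain grinding ball, 28 mm diameter, 30 g, origin at its centre
- ball2: cream, smooth and slippery porcelain grinding ball, 28 mm diameter, 30 g, origin at its centre
- ball3: cream, smooth and slippery porcelain grinding ball, 28 mm diameter, 30 g, origin at its centre
- ball4: cream, smooth and slippery porcelain grinding ball, 28 mm diameter, 30 g, origin at its centre
- ball5: cream, smooth and slippery porcelain grinding ball, 28 mm diameter, 30 g, origin at its centre
- glaze_pot: bystander: orange plastic glaze pot with a white lid, 70 mm diameter, 90 mm tall; origin at the centre of its underside
- bisque_bowl: bystander: terracotta bowl, 110 mm across, 55 mm tall; origin at the centre of its underside
- mug: bystander: blue mug, 80 mm diameter, 90 mm tall, handle at its +y; origin at the centre of its underside
- spray_bottle: bystander: green bottle with a red cap, 64 mm diameter, 170 mm tall; origin at the centre of its underside
- glaze_brush: bystander: a brush about 200 mm long lying flat along its x; origin at the centre of its underside
- kiln_brick: bystander: off-white kiln brick, 115 x 190 x 64 mm (x, y, z); origin at the centre of its underside

How it is judged:
On the way, in this order (a step that is already met when the one before it is completed fails the run):
1. balls are carried up out of the trough in the scoop's pan (height (world z) of scoop above 0.07 m and ((x of ball0 in the frame of scoop between -0.005 and 0.09 m and y of ball0 in the frame of scoop between -0.05 and 0.05 m and z of ball0 in the frame of scoop between 0.005 and 0.06 m) or (x of ball1 in the frame of scoop between -0.005 and 0.09 m and y of ball1 in the frame of scoop between -0.05 and 0.05 m and z of ball1 in the frame of scoop between 0.005 and 0.06 m) or (x of ball2 in the frame of scoop between -0.005 and 0.09 m and y of ball2 in the frame of scoop between -0.05 and 0.05 m and z of ball2 in the frame of scoop between 0.005 and 0.06 m) or (x of ball3 in the frame of scoop between -0.005 and 0.09 m and y of ball3 in the frame of scoop between -0.05 and 0.05 m and z of ball3 in the frame of scoop between 0.005 and 0.06 m) or (x of ball4 in the frame of scoop between -0.005 and 0.09 m and y of ball4 in the frame of scoop between -0.05 and 0.05 m and z of ball4 in the frame of scoop between 0.005 and 0.06 m) or (x of ball5 in the frame of scoop between -0.005 and 0.09 m and y of ball5 in the frame of scoop between -0.05 and 0.05 m and z of ball5 in the frame of scoop between 0.005 and 0.06 m))), for 0.2 s.
2. all six balls are in the mill jar (horizontal distance between each of ball0, ball1, ball2, ball3, ball4, ball5 and mill_jar below 0.07 m and height (world z) of each of ball0, ball1, ball2, ball3, ball4, ball5 below 0.11 m), for 0.2 s.
At the end, for the whole second after the job is handed in: All six balls lie at rest inside the mill jar (within 70 mm of its axis, centres below 110 mm), the jar stands upright (within 0.1 rad), and the scoop lies released, at rest, flat and right way up on the bench itself (underside within 4 mm of it, tilt under 0.06 rad) (all of step 2 and linear speed of each of ball0, ball1, ball2, ball3, ball4, ball5 below 0.05 m/s and angle between mill_jar's own z axis and vertical below 0.1 rad and height (world z) of scoop between -0.01 and 0.004 m and angle between scoop's own z axis and vertical below 0.06 rad and linear speed of scoop below 0.02 m/s); the robot touches nothing.
It fails at once if a ball is spilled onto the bench or floor (its centre below 17 mm) (height (world z) of any of ball0, ball1, ball2, ball3, ball4, ball5 below 0.017 m).
It fails at once if the robot touches a ball (over 0.5 N) (contact force between any of the fingers, the arm and ball0 above 0.5 N or contact force between any of the fingers, the arm and ball1 above 0.5 N or contact force between any of the fingers, the arm and ball2 above 0.5 N or contact force between any of the fingers, the arm and ball3 above 0.5 N or contact force between any of the fingers, the arm and ball4 above 0.5 N or contact force between any of the fingers, the arm and ball5 above 0.5 N).
It fails at once if the mill jar is tipped by more than 0.35 rad (angle between mill_jar's own z axis and vertical above 0.35 rad).
It fails at once if a bystander is moved by more than 30 mm (distance of any of glaze_pot, bisque_bowl, mug, spray_bottle, glaze_brush, kiln_brick from where it was at the start of the episode above 0.03 m).
It also fails if it takes over 67 s, if anything falls off the work surface, if the arm or the gripper's body presses on something with over 40 N, if the wrist force passes 120 N, or if a joint passes its speed limit or range.

## Working session

There is one attempt and no reset: what is moved stays moved. The work goes in short steps, Python scripts to look and compute and a tool call to move; the robot and the scene stay as the last step left them, time stands still between calls to the robot, and variables do not carry over. Pictures are saved under pics/ and viewed, at most 10 in all, crops included, and the job is handed in when it is done.

Besides the shell and the picture viewer there is one more tool, called after "Emit:" as name(argument=value, ...) on one line, values as JSON. arm_command: Moves the arm, as the interface text tells. Shifts and turns lie within -1 to 1; 1 stands for 30 cm of shift or pi/2 rad of turn. Its arguments: {"type":"object","properties":{"rows":{"type":"array"}},"required":["rows"]}

```bash
mkdir -p pics
cat > h.py <<'E'
import numpy as np, cv2
from plant import monitor, vision, manip
def grab(n):
    f=vision.grab_frame(n); return f
def pts(f):
    z=f["z_map"];h,w=z.shape;u,v=np.meshgrid(np.arange(w),np.arange(h));K=f["mtx"]
    c=np.stack([(u-K[0,2])/K[0,0]*z,(v-K[1,2])/K[1,1]*z,z],-1)
    P=(c-f["t"])@f["R"]; P[z==0]=np.nan; return P
def save(f,n): cv2.imwrite("pics/"+n,f["color"][:,:,::-1])
E
python3 - <<'E'
from h import *
import pickle
F={}
for n in("scene","top"):
    f=grab(n);F[n]=f;save(f,n+"0.png");print(n,f["R"].round(3).tolist(),f["t"],f["mtx"][0])
pickle.dump(F,open("f0.pkl","wb"))
print(monitor.state())
E
```

```text
scene [[0.904, 0.427, -0.012], [0.344, -0.744, -0.573], [-0.253, 0.514, -0.82]] [-0.53648859 -0.14623608  1.3301839 ] [400.80660153   0.         312.90461635]
top [[0.141, -0.99, 0.002], [-0.97, -0.138, -0.202], [0.2, 0.026, -0.979]] [-0.09102025  0.60533916  1.18430177] [403.6064213    0.         321.90221099]
{'time': 0.1, 'joint_pos': array([ 1.15502254e+00,  5.33077164e-02,  1.61415217e+00, -3.83528714e-05,
        1.47603595e+00, -1.19013747e-01]), 'joint_vel': array([ 0.00128013, -0.00141883, -0.00400771,  0.00064693,  0.00012083,
       -0.00033654]), 'joint_efforts': array([-9.16715271e-05, -3.94903672e+01, -3.71362853e+01, -1.25310066e-04,
        3.90861591e-03, -6.75227767e-06]), 'tool_pos': array([0.18254971, 0.59714729, 0.23017821]), 'tool_rot': array([-2.33017796e-04,  1.47834267e-01,  9.89011690e-01, -9.22817502e-04]), 'contact_force': array([-0.04121414,  0.87884874,  0.61693506]), 'ft_torque': array([-0.02853575,  0.01837404, -0.0036713 ]), 'grasp_force': 0.0, 'gripper_width': 0.9978495426073855}
```

View pics/scene0.png

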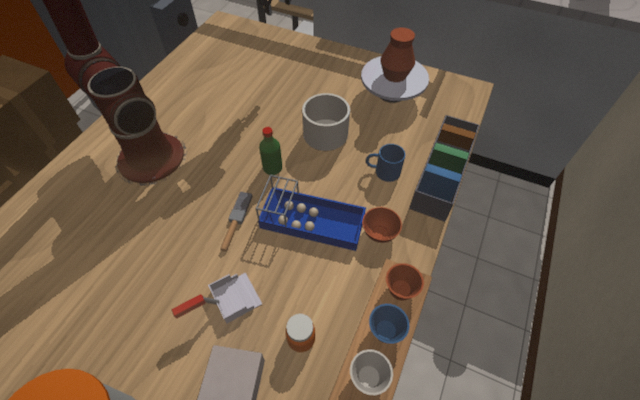

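View pics/top0.png

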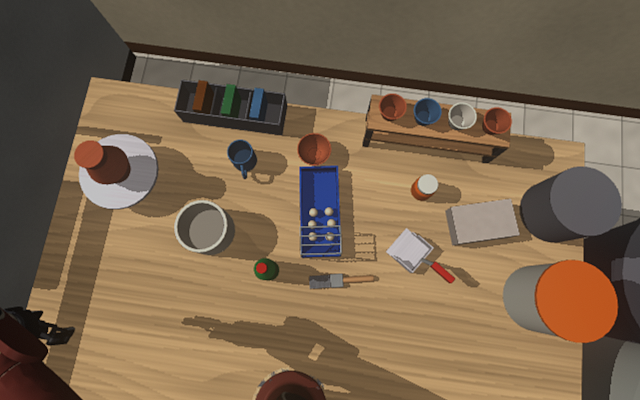

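The trough is blue at top (320,210), with its rack end facing the robot and the balls at about (313–332, 212–237). The scoop is at (410,250) with its handle at (442,272), and the jar is at (203,225). Next I'll measure these.

```bash
cat > m.py <<'E'
from h import *
import pickle
F=pickle.load(open("f0.pkl","rb"))
def red(hsv): return ((hsv[...,0]<8)|(hsv[...,0]>172))&(hsv[...,1]>150)&(hsv[...,2]>80)
def near(P,x0,x1,y0,y1,z0,z1): return (P[...,0]>x0)&(P[...,0]<x1)&(P[...,1]>y0)&(P[...,1]<y1)&(P[...,2]>z0)&(P[...,2]<z1)
for n in F:
    f=F[n];P=pts(f);hsv=cv2.cvtColor(f["color"],cv2.COLOR_RGB2HSV)
    print("==",n)
    b=(hsv[...,0]>105)&(hsv[...,0]<130)&(hsv[...,1]>150)
    t=b&near(P,.2,1.1,-.3,.3,.034,.05)
    nl,lab,st,ce=cv2.connectedComponentsWithStats(cv2.dilate(t.astype(np.uint8),np.ones((3,3))))
    i=1+np.argmax(st[1:,4]);m=(lab==i)&t
    q=P[m][:,:2];r=cv2.minAreaRect((q*1000).astype(np.float32));print("trough rim",r,P[m][:,2].mean())
    h=red(hsv)&near(P,.3,1,-.5,0,.06,.12);q=P[h]
    r=cv2.minAreaRect((q[:,:2]*1000).astype(np.float32));print("handle",h.sum(),r,q[:,2].max(),np.median(q[:,2]),cv2.boxPoints(r).round().tolist())
    t=near(P,.3,1,.15,.6,.113,.128)&(hsv[...,1]<80);q=P[t]
    c=cv2.minEnclosingCircle((q[:,:2]*1000).astype(np.float32));print("jar",t.sum(),c)
    s=near(P,.3,1,-.4,-.1,.015,.06)&(hsv[...,1]<60);nl,lab,st,ce=cv2.connectedComponentsWithStats(s.astype(np.uint8))
    for i in range(1,nl):
        if st[i,4]>60:
            q=P[lab==i];print("grey",st[i,4],cv2.minAreaRect((q[:,:2]*1000).astype(np.float32)),q[:,2].min(),q[:,2].max())
    bl=near(P,.3,1,-.2,.2,.015,.06)&(hsv[...,0]<30)&(hsv[...,2]>120)
    nl,lab,st,ce=cv2.connectedComponentsWithStats(bl.astype(np.uint8))
    for i in range(1,nl):
        if st[i,4]>8: q=P[lab==i];print("ball?",st[i,4],q.mean(0).round(3),ce[i].round())
    for nm,(u,v) in dict(bowl=(313,150),bottle=(266,268),brush=(325,281),glaze=(427,183)).items():
        if n=="top": print(nm,P[v,u])
E
python3 m.py
```

```text
== scene
trough rim ((593.3792114257812, -3.3359375), (283.41815185546875, 124.92156219482422), 9.895357131958008) 0.04128977968060306
handle 233 ((452.6402587890625, -386.6007995605469), (71.88720703125, 19.213003158569336), 54.397987365722656) 0.1004013112684423 0.09630301707062507 [[424.0, -410.0], [440.0, -421.0], [481.0, -363.0], [466.0, -352.0]]
jar 389 ((672.5941162109375, 361.62744140625), 268.42669677734375)
grey 336 ((503.0071716308594, -311.3633117675781), (85.49173736572266, 104.86205291748047), 56.249019622802734) 0.015009498380283244 0.05858543782888694
ball? 12 [0.517 0.007 0.031] [290. 204.]
ball? 32 [0.549 0.013 0.031] [301. 206.]
ball? 33 [0.587 0.015 0.031] [313. 210.]
ball? 17 [0.737 0.061 0.055] [368. 212.]
ball? 12 [ 0.37  -0.096  0.019] [230. 215.]
ball? 20 [ 0.516 -0.048  0.032] [281. 218.]
ball? 152 [ 0.401 -0.152  0.019] [228. 234.]
ball? 35 [ 0.562 -0.046  0.031] [296. 223.]
ball? 24 [0.744 0.016 0.044] [364. 227.]
ball? 37 [ 0.598 -0.033  0.032] [309. 224.]
ball? 25 [0.832 0.032 0.052] [397. 233.]
== top
trough rim ((640.651611328125, 8.291465759277344), (
[... 456 characters left out ...]
 51.797943115234375) 0.015053566278239077 0.057825557405744105
ball? 221 [0.8   0.026 0.04 ] [321. 147.]
ball? 22 [0.745 0.073 0.055] [304. 160.]
ball? 41 [ 0.596 -0.026  0.03 ] [328. 211.]
ball? 44 [0.587 0.022 0.03 ] [312. 212.]
ball? 33 [ 0.562 -0.039  0.031] [331. 222.]
ball? 30 [0.55  0.021 0.032] [311. 223.]
ball? 13 [0.518 0.014 0.032] [312. 233.]
ball? 21 [0.506 0.013 0.03 ] [312. 237.]
ball? 22 [ 0.513 -0.04   0.03 ] [329. 237.]
ball? 81 [ 0.387 -0.08   0.02 ] [336. 280.]
ball? 133 [ 0.402 -0.147  0.018] [358. 278.]
bowl [0.79540002 0.05099966 0.01056297]
bottle [0.38965837 0.11810177 0.166219  ]
brush [ 0.37984225 -0.04749737  0.01524045]
glaze [ 0.71254637 -0.31341166  0.09206787]
```

Emit:
arm_command(rows=[[85, [0.95, -1, 0.2], [0, 0, -0.6]], [85, [0.95, -1, 0.2], [0, 0, -0.6]], [85, [0.95, -1, 0.2], [0, 0, -0.6]], [85, [0.95, -1, 0.2], [0, 0, -0.6]], [85, [0.95, -1, 0.2], [0, 0, -0.6]], [85, [0.95, -1, 0.2], [0, 0, -0.6]], [85, [0.95, -1, 0.2], [0, 0, -0.6]], [85, [0.95, -1, 0.2], [0, 0, -0.6]], [85, [0.95, -1, 0.2], [0, 0, -0.6]], [85, [0.95, -1, 0.2], [0, 0, -0.6]], [85, [0.95, -1, 0.2], [0, 0, -0.6]]])

```text
time: 1.02
tool_pos: [0.4718, 0.293, 0.2922]
tool_rot: [0.002, 0.584, 0.812, 0.0]
contact_force: [0.4, -0.2, 0.8]
gripper_width: 0.994
grasp_force: 0.0
```

```bash
cat > m2.py <<'E'
from m import *
for n in F:
    f=F[n];P=pts(f);hsv=cv2.cvtColor(f["color"],cv2.COLOR_RGB2HSV)
    t=near(P,.5,.9,.12,.36,.112,.128)&(hsv[...,1]<90)
    nl,lab,st,ce=cv2.connectedComponentsWithStats(cv2.dilate(t.astype(np.uint8),np.ones((3,3))));i=1+np.argmax(st[1:,4])
    q=P[(lab==i)&t];print("JAR",len(q),cv2.minEnclosingCircle((q[:,:2]*1000).astype(np.float32)))
    t=near(P,.65,.95,-.1,.15,.045,.062)&(hsv[...,0]<20)&(hsv[...,1]>100);q=P[t]
    print("BOWL",len(q),cv2.minEnclosingCircle((q[:,:2]*1000).astype(np.float32)))
E
python3 m2.py | grep -E "JAR|BOWL"
```

```text
JAR 120 ((526.0401611328125, 306.085693359375), 57.69847106933594)
BOWL 267 ((783.8553466796875, 41.47483825683594), 55.339637756347656)
JAR 136 ((528.5133056640625, 308.97808837890625), 56.72439193725586)
BOWL 203 ((786.4096069335938, 46.85487365722656), 55.09368896484375)
```

Emit:
arm_command(rows=[[85, [0, -1, 0], [0, 0, -0.6]], [85, [0, -1, 0], [0, 0, -0.6]], [85, [0, -1, 0], [0, 0, -0.6]], [85, [0, -1, 0], [0, 0, -0.6]], [85, [0, -1, 0], [0, 0, -0.6]], [85, [0, -1, 0], [0, 0, -0.6]], [85, [0, -1, 0], [0, 0, -0.6]], [85, [0, -1, 0], [0, 0, -0.6]]])

```text
time: 1.68
tool_pos: [0.4672, -0.0068, 0.2908]
tool_rot: [0.001, 0.89, 0.457, -0.001]
contact_force: [0.4, -0.1, -0.1]
gripper_width: 0.996
grasp_force: 0.0
```

Emit:
arm_command(rows=[[85, [-0.05, -1, 0], [0, 0, 0]], [85, [-0.05, -1, 0], [0, 0, 0]], [85, [-0.05, -1, 0], [0, 0, 0]], [85, [-0.05, -1, 0], [0, 0, 0]], [85, [-0.05, -1, 0], [0, 0, 0]], [85, [-0.05, -1, 0], [0, 0, 0]], [85, [-0.05, -1, 0], [0, 0, 0]], [85, [-0.05, -1, 0], [0, 0, 0]], [85, [-0.05, -1, 0], [0, 0, 0]]])

```text
time: 2.43
tool_pos: [0.4521, -0.3041, 0.2902]
tool_rot: [-0.001, 0.888, 0.46, -0.0]
contact_force: [0.4, 0.5, -0.1]
gripper_width: 0.992
grasp_force: 0.0
```

```bash
python3 - <<'E'
from h import *
import pickle
F={n:grab(n) for n in("scene","top")}
pickle.dump(F,open("f0.pkl","wb"));save(F["top"],"top1.png")
s=monitor.state();print(s["time"],s["tool_pos"],s["tool_rot"])
# jar rim by colour-free ellipse: edge points -> plane z=.12
for n in F:
    P=pts(F[n]);t=(P[...,0]>.4)&(P[...,0]<.7)&(P[...,1]>.12)&(P[...,1]<.45)&(P[...,2]>.112)&(P[...,2]<.13)
    q=P[t];print("JAR",len(q),cv2.minEnclosingCircle((q[:,:2]*1000).astype(np.float32)))
E
python3 m.py | grep -E "trough|handle|==|grey"
```

```text
2.5333 [ 0.45276559 -0.30147095  0.29069198] [-8.64243982e-04  8.87048562e-01  4.61675317e-01  5.52778687e-05]
JAR 440 ((451.1243591308594, 262.12701416015625), 150.1187286376953)
JAR 590 ((456.76080322265625, 265.0019226074219), 153.28396606445312)
== scene
trough rim ((593.2744750976562, -4.223487854003906), (283.5762939453125, 125.28208923339844), 10.239460945129395) 0.041359426135572294
handle 232 ((452.3229064941406, -386.4385681152344), (71.82706451416016, 18.5565242767334), 56.346431732177734) 0.09977772769828074 0.09607801729060197 [[425.0, -411.0], [440.0, -421.0], [480.0, -362.0], [465.0, -351.0]]
grey 335 ((502.39935302734375, -312.2579040527344), (87.61186218261719, 104.491943359375), 56.35199737548828) 0.015205135539592919 0.05907324372082549
== top
trough rim ((640.4657592773438, 8.27880859375), (188.93231201171875, 119.78709411621094), 9.767581939697266) 0.041776437370277086
handle 30 ((432.499755859375, -399.5124816894531), (28.15944480895996, 10.530905723571777), 86.2291030883789) 0.09965422876699463 0.09397294661184678 [[426.0, -413.0], [437.0, -414.0], [439.0, -386.0], [428.0, -385.0]]
grey 61 ((543.0354614257812, -335.7900390625), (59.30802917480469, 16.148067474365234), 41.15592575073242) 0.015844322073182985 0.040064116680674944
```

Emit:
arm_command(rows=[[85, [0, -0.27, -0.2], [0, 0, 0]], [85, [0, -0.27, -0.2], [0, 0, 0]], [85, [0, -0.27, -0.2], [0, 0, 0]], [85, [0, -0.27, -0.745], [0, 0, 0]], [85, [0, -0.27, -0.745], [0, 0, 0]], [85, [0, -0.27, -0.745], [0, 0, 0]], [85, [0, -0.27, -0.745], [0, 0, 0]], [85, [0, -0.27, -0.745], [0, 0, 0]], [85, [0, -0.27, -0.745], [0, 0, 0]]])

```text
time: 3.28
tool_pos: [0.4522, -0.3802, 0.0658]
tool_rot: [-0.003, 0.887, 0.463, -0.001]
contact_force: [0.9, -0.7, 0.6]
gripper_width: 0.992
grasp_force: 0.0
```

Emit:
arm_command(rows=[[0, [0, 0, 0], [0, 0, 0]], [0, [0, 0, 0], [0, 0, 0]], [0, [0, 0, 0], [0, 0, 0]], [0, [0, 0, 0], [0, 0, 0]], [0, [0, 0, 0], [0, 0, 0]], [0, [0, 0, 0], [0, 0, 0]], [0, [0, 0, 0], [0, 0, 0]], [0, [0, 0, 0], [0, 0, 0]], [0, [0, 0, 0], [0, 0, 0]], [0, [0, 0, 0], [0, 0, 0]]])

```text
time: 4.12
tool_pos: [0.4532, -0.3841, 0.0692]
tool_rot: [0.001, 0.887, 0.461, 0.0]
contact_force: [-1.8, 0.2, 6.9]
gripper_width: 0.226
grasp_force: 61.0
```

Emit:
arm_command(rows=[[0, [0, 0, 0.1], [0, 0, 0]], [0, [0, 0, 0.2], [0, 0, 0]], [0, [0, 0, 0.3], [0, 0, 0]], [0, [0, 0, 0.4], [0, 0, 0]], [0, [0, 0, 0.5], [0, 0, 0]], [0, [0, 0, 0.5], [0, 0, 0]]])

```text
time: 4.62
tool_pos: [0.455, -0.3858, 0.2252]
tool_rot: [0.006, 0.887, 0.462, 0.001]
contact_force: [0.9, -0.7, -0.1]
gripper_width: 0.22
grasp_force: 60.1
```

Emit:
arm_command(rows=[[0, [0.1, 0.15, 0], [0, 0, 0.07]], [0, [0.2, 0.3, 0], [0, 0, 0.14]], [0, [0.3, 0.4, 0], [0, 0, 0.21]], [0, [0.4, 0.5, 0], [0, 0, 0.28]], [0, [0.5, 0.6, 0], [0, 0, 0.35]], [0, [0.6, 0.7, 0], [0, 0, 0.42]], [0, [0.7, 0.8, 0], [0, 0, 0.49]], [0, [0.8, 0.9, 0], [0, 0, 0.56]], [0, [0.9, 1, 0], [0, 0, 0.63]], [0, [1, 1, 0], [0, 0, 0.7]], [0, [1, 1, 0], [0, 0, 0.75]], [0, [1, 1, 0], [0, 0, 0.75]]])

```text
time: 5.62
tool_pos: [0.7543, -0.0809, 0.2141]
tool_rot: [-0.001, 0.479, 0.878, -0.0]
contact_force: [-0.0, -0.1, -2.0]
gripper_width: 0.224
grasp_force: 59.9
```

Emit:
arm_command(rows=[[0, [0.08, 0.1, 0], [0, 0, 0.07]], [0, [0.08, 0.2, 0], [0, 0, 0.14]], [0, [0.08, 0.3, 0], [0, 0, 0.21]], [0, [0.08, 0.38, 0], [0, 0, 0.28]], [0, [0.08, 0.38, 0], [0, 0, 0.35]], [0, [0.08, 0.38, 0], [0, 0, 0.42]], [0, [0.08, 0.38, 0], [0, 0, 0.49]], [0, [0.08, 0.38, 0], [0, 0, 0.56]], [0, [0.08, 0.38, 0], [0, 0, 0.63]], [0, [0.08, 0.38, 0], [0, 0, 0.7]], [0, [0.08, 0.38, 0], [0, 0, 0.745]], [0, [0.08, 0.38, 0], [0, 0, 0.745]]])

```text
time: 6.62
tool_pos: [0.7757, 0.0296, 0.2162]
tool_rot: [-0.001, -0.082, 0.997, 0.0]
contact_force: [-0.3, -0.7, -3.5]
gripper_width: 0.225
grasp_force: 59.9
```

```bash
cat > m3.py <<'E'
from h import *
import pickle,sys
F={n:grab(n) for n in("scene","top")};tag=sys.argv[1]
pickle.dump(F,open("f%s.pkl"%tag,"wb"))
for n in F: save(F[n],n+tag+".png")
s=monitor.state();print(s["time"],s["tool_pos"],s["tool_rot"],s["contact_force"],s["gripper_width"])
cv2.imwrite("pics/both%s.png"%tag,np.hstack([cv2.resize(F[n]["color"][a:a+200,b:b+200,::-1],(400,400),interpolation=cv2.INTER_CUBIC) for n,a,b in(("scene",110,220),("top",120,220))]))
E
python3 m3.py 2
```

```text
6.7167 [0.77595663 0.02993656 0.21663005] [-8.42206495e-04 -8.13739837e-02  9.96683274e-01  1.32586548e-04] [-0.08608123 -0.54736851 -2.17845669] 0.2194311490354601
```

View pics/both2.png

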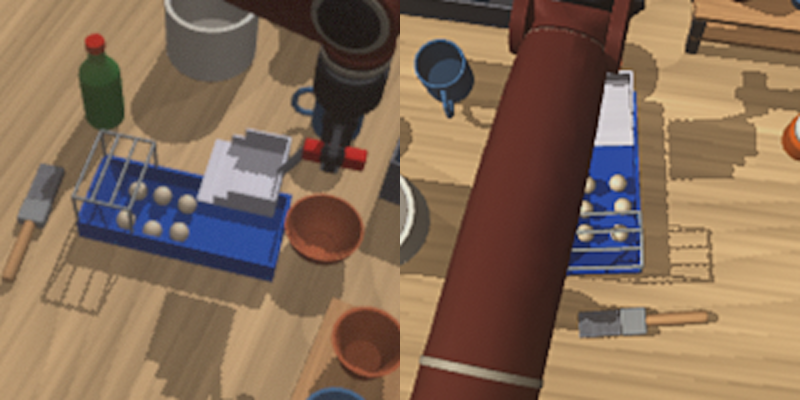

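The scoop is held level over the far end of the trough (scene crop about (245,170)). The six balls sit at crop x 125–190. I'll measure how the scoop lines up with the trough, and find the jar.

```bash
cat > m4.py <<'E'
from m import near
from h import *
import pickle,sys
F=pickle.load(open("f2.pkl","rb"))
for n in F:
    f=F[n];P=pts(f);hsv=cv2.cvtColor(f["color"],cv2.COLOR_RGB2HSV)
    g=near(P,.55,.8,-.06,.13,.135,.2)&(hsv[...,1]<70)
    nl,lab,st,ce=cv2.connectedComponentsWithStats(g.astype(np.uint8));i=1+np.argmax(st[1:,4]);q=P[lab==i]
    print(n,"SCOOP",len(q),cv2.minAreaRect((q[:,:2]*1000).astype(np.float32)),np.percentile(q[:,2],[2,20,50,90,99]).round(4))
    a=np.radians(10);u=np.array([-np.cos(a),-np.sin(a)]);w=np.array([np.sin(a),-np.cos(a)])
    d=q[:,:2]-[.5905,-.002];X=d@u;Y=d@w
    print("trough-frame x",np.percentile(X,[1,99]).round(4),"y",np.percentile(Y,[1,99]).round(4))
    for x0 in np.arange(-.13,-.02,.02):
        k=(X>x0)&(X<x0+.02)
        if k.sum()>5:print("  x",x0.round(2),"y",Y[k].min().round(4),Y[k].max().round(4),"z",np.median(q[k][:,2]).round(4))
    t=(hsv[...,0]>105)&(hsv[...,0]<130)&(hsv[...,1]>150)&near(P,.4,.8,-.12,.13,.034,.05)
    d=P[t][:,:2]-[.5905,-.002];X=d@u;Y=d@w
    for x0 in np.arange(-.15,.15,.04):
        k=(X>x0)&(X<x0+.04)
        if k.sum()>5:print("  rim x",x0.round(2),"y",Y[k].min().round(4),Y[k].max().round(4))
    # jar
    t=near(P,.44,.7,.2,.42,.1,.13)
    nl,lab,st,ce=cv2.connectedComponentsWithStats(t.astype(np.uint8))
    for i in range(1,nl):
        if st[i,4]>30:q=P[lab==i];print("JAR",st[i,4],cv2.minEnclosingCircle((q[:,:2]*1000).astype(np.float32)),q[:,:2].min(0),q[:,:2].max(0))
E
python3 m4.py | sed -n '/SCOOP/,$p'
```

```text
scene SCOOP 1450 ((676.3721313476562, 10.0863037109375), (110.08272552490234, 105.98460388183594), 9.357430458068848) [0.145  0.1473 0.1493 0.1799 0.1901]
trough-frame x [-0.1338 -0.0331] y [-0.0481  0.0549]
  x -0.13 y -0.0496 0.0561 z 0.1525
  x -0.11 y -0.0487 0.0561 z 0.15
  x -0.09 y -0.0486 0.0556 z 0.1496
  x -0.07 y -0.0495 0.0557 z 0.1486
  x -0.05 y -0.0484 0.053 z 0.1475
  rim x -0.15 y -0.0581 0.0641
  rim x -0.11 y 0.0585 0.0655
  rim x -0.07 y 0.0589 0.0647
  rim x -0.03 y -0.0583 0.0632
  rim x 0.01 y -0.0604 0.0649
  rim x 0.05 y -0.0572 0.0631
  rim x 0.09 y -0.0583 0.0649
  rim x 0.13 y -0.0518 0.0622
JAR 278 ((500.9836120605469, 295.84454345703125), 66.74699401855469) [0.44055964 0.25034677] [0.56078817 0.32909087]
top SCOOP 582 ((677.6929931640625, -9.424633026123047), (101.98014831542969, 52.083927154541016), 5.193234920501709) [0.1442 0.1468 0.1489 0.1632 0.1856]
trough-frame x [-0.1339 -0.0365] y [-0.0044  0.0466]
  x -0.13 y 0.0066 0.047 z 0.1492
  x -0.11 y 0.0031 0.0463 z 0.1489
  x -0.09 y -0.0005 0.0478 z 0.1487
  x -0.07 y -0.0041 0.0454 z 0.1484
  x -0.05 y -0.0074 0.0451 z 0.148
  rim x -0.15 y 0.0575 0.0589
  rim x -0.11 y 0.0559 0.0575
  rim x -0.07 y 0.0543 0.0584
  rim x -0.03 y 0.0528 0.0573
  rim x 0.01 y 0.0543 0.0581
  rim x 0.05 y 0.0525 0.0558
  rim x 0.09 y -0.0504 0.0555
  rim x 0.13 y -0.0446 0.0534
JAR 497 ((485.91839599609375, 334.6213073730469), 77.2122573852539) [0.44027256 0.25808184] [0.56236148 0.41126093]
```

Emit:
arm_command(rows=[[0, [-0.01, 0, -0.1], [0, 0, 0]], [0, [-0.01, 0, -0.2], [0, 0, 0]], [0, [-0.01, 0, -0.28], [0, 0, 0]], [0, [-0.01, 0, -0.32], [0, 0, 0]], [0, [-0.01, 0, -0.36], [0, 0, 0]], [0, [-0.01, 0, -0.4], [0, 0, 0]], [0, [-0.01, 0, -0.43], [0, 0, 0]], [0, [-0.01, 0, -0.45], [0, 0, 0]], [0, [-0.01, 0, -0.46], [0, 0, 0]], [0, [-0.01, 0, -0.46], [0, 0, 0]]])

```text
time: 7.55
tool_pos: [0.7738, 0.0307, 0.0796]
tool_rot: [-0.0, -0.083, 0.997, -0.0]
contact_force: [-0.3, 0.4, -1.9]
gripper_width: 0.221
grasp_force: 59.8
```

```bash
python3 m3.py 3
```

```text
7.65 [0.7743694  0.03064691 0.08082236] [ 7.33269947e-04 -8.31712824e-02  9.96534990e-01 -1.16212625e-04] [ 0.64240687 -0.92131983 -2.22889008] 0.2202263354611513
```

View pics/both3.png

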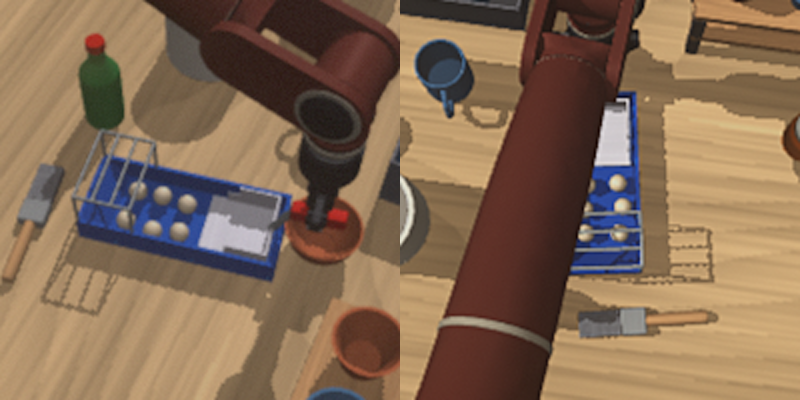

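The scoop is inside the trough, behind all the balls and clear of the walls. Next I'll lower it until the lip touches the floor.

Emit:
arm_command(rows=[[0, [0, 0, -0.005], [0, 0, 0]], [0, [0, 0, -0.01], [0, 0, 0]], [0, [0, 0, -0.01], [0, 0, 0]], [0, [0, 0, -0.01], [0, 0, 0]]])

```text
time: 7.98
tool_pos: [0.7739, 0.0307, 0.0771]
tool_rot: [0.0, -0.083, 0.997, -0.0]
contact_force: [-0.1, 0.7, -1.8]
gripper_width: 0.221
grasp_force: 60.0
```

Emit:
arm_command(rows=[[0, [0, 0, -0.005], [0, 0, 0]], [0, [0, 0, -0.007], [0, 0, 0]], [0, [0, 0, -0.007], [0, 0, 0]], [0, [0, 0, -0.007], [0, 0, 0]]])

```text
time: 8.32
tool_pos: [0.7745, 0.0307, 0.0759]
tool_rot: [0.001, -0.083, 0.997, -0.0]
contact_force: [1.1, 0.5, 2.4]
gripper_width: 0.223
grasp_force: 60.6
```

Emit:
arm_command(rows=[[0, [-0.017, -0.003, 0], [0, 0, 0]], [0, [-0.033, -0.006, 0], [0, 0, 0]], [0, [-0.05, -0.009, 0], [0, 0, 0]], [0, [-0.067, -0.012, 0], [0, 0, 0]], [0, [-0.083, -0.015, 0], [0, 0, 0]], [0, [-0.1, -0.018, 0], [0, 0, 0]], [0, [-0.117, -0.021, 0], [0, 0, 0]], [0, [-0.133, -0.023, 0], [0, 0, 0]], [0, [-0.15, -0.026, 0], [0, 0, 0]], [0, [-0.167, -0.029, 0], [0, 0, 0]], [0, [-0.183, -0.032, 0], [0, 0, 0]], [0, [-0.2, -0.035, 0], [0, 0, 0]]])

```text
time: 9.32
tool_pos: [0.714, 0.0201, 0.0756]
tool_rot: [0.001, -0.083, 0.997, -0.0]
contact_force: [5.1, 0.5, 4.7]
gripper_width: 0.223
grasp_force: 60.9
```

```bash
python3 m3.py 4
```

```text
9.4167 [0.71319635 0.01998476 0.07558226] [ 1.01347932e-04 -8.32053035e-02  9.96532413e-01 -1.28156907e-04] [2.0115795  0.58540557 7.05749165] 0.2224071156057823
```

View pics/both4.png

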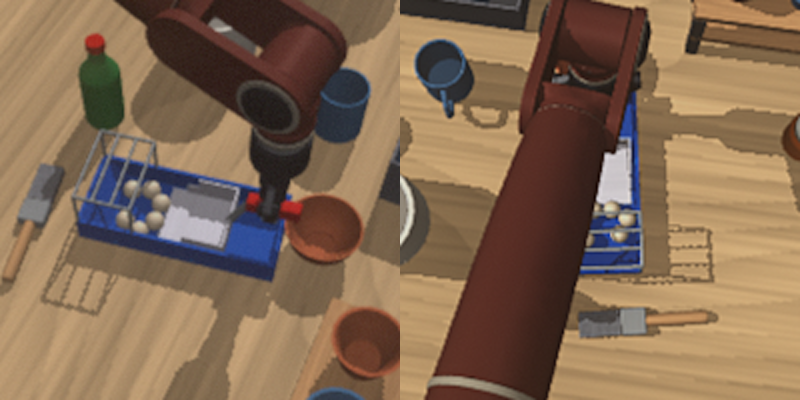

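The balls are rolling ahead of the lip and the first ones are at its edge (scene crop about (160,205)). I'll keep pushing toward the ramp.

Emit:
arm_command(rows=[[0, [-0.013, -0.002, 0], [0, 0, 0]], [0, [-0.025, -0.004, 0], [0, 0, 0]], [0, [-0.038, -0.006, 0], [0, 0, 0]], [0, [-0.05, -0.009, 0], [0, 0, 0]], [0, [-0.063, -0.011, 0], [0, 0, 0]], [0, [-0.075, -0.013, 0], [0, 0, 0]], [0, [-0.088, -0.015, 0], [0, 0, 0]], [0, [-0.1, -0.018, 0], [0, 0, 0]], [0, [-0.113, -0.02, 0], [0, 0, 0]], [0, [-0.125, -0.022, 0], [0, 0, 0]], [0, [-0.138, -0.024, 0], [0, 0, 0]], [0, [-0.15, -0.026, 0], [0, 0, 0]]])

```text
time: 10.42
tool_pos: [0.6694, 0.0123, 0.0757]
tool_rot: [0.001, -0.083, 0.997, -0.0]
contact_force: [6.0, 0.5, 6.3]
gripper_width: 0.222
grasp_force: 60.9
```

Emit:
arm_command(rows=[[0, [-0.008, -0.001, 0], [0, 0, 0]], [0, [-0.016, -0.003, 0], [0, 0, 0]], [0, [-0.024, -0.004, 0], [0, 0, 0]], [0, [-0.032, -0.006, 0], [0, 0, 0]], [0, [-0.04, -0.007, 0], [0, 0, 0]], [0, [-0.04, -0.007, 0], [0, 0, 0]]])

```text
time: 10.92
tool_pos: [0.6571, 0.0101, 0.0756]
tool_rot: [0.001, -0.083, 0.997, -0.0]
contact_force: [5.3, 0.7, 5.7]
gripper_width: 0.224
grasp_force: 60.9
```

```bash
python3 m3.py 5
```

```text
11.0167 [0.65718445 0.0101577  0.07555938] [ 1.04582120e-03 -8.31787452e-02  9.96534085e-01 -1.38022338e-04] [4.2162296  0.93874993 5.51691766] 0.22309225270815183
```

View pics/both5.png

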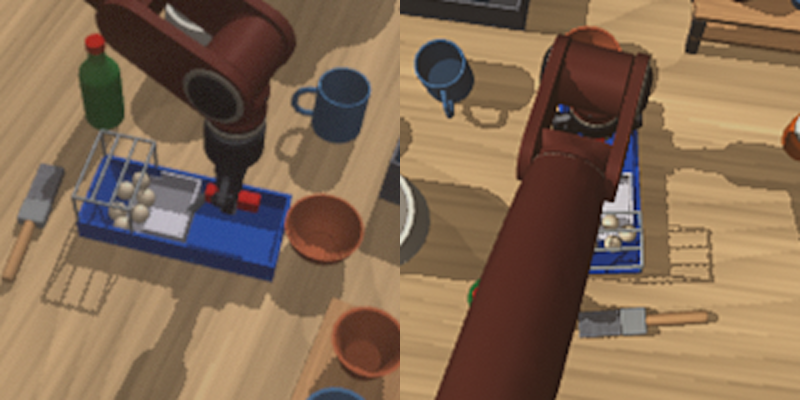

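The balls are bunched over the lip (scene crop about (130,200)). A little farther brings the lip to the foot of the ramp.

Emit:
arm_command(rows=[[0, [-0.007, -0.001, 0], [0, 0, 0]], [0, [-0.014, -0.002, 0], [0, 0, 0]], [0, [-0.021, -0.004, 0], [0, 0, 0]], [0, [-0.028, -0.005, 0], [0, 0, 0]], [0, [-0.033, -0.006, 0], [0, 0, 0]], [0, [-0.033, -0.006, 0], [0, 0, 0]]])

```text
time: 11.52
tool_pos: [0.6474, 0.0084, 0.0757]
tool_rot: [0.001, -0.083, 0.997, -0.0]
contact_force: [4.6, 0.3, 5.2]
gripper_width: 0.224
grasp_force: 61.0
```

Emit:
arm_command(rows=[[0, [-0.005, -0.001, 0], [0, 0, 0]], [0, [-0.01, -0.002, 0], [0, 0, 0]], [0, [-0.01, -0.002, 0], [0, 0, 0]]])

```text
time: 11.77
tool_pos: [0.6446, 0.0078, 0.0757]
tool_rot: [0.002, -0.083, 0.997, -0.0]
contact_force: [4.7, 1.1, 5.6]
gripper_width: 0.223
grasp_force: 61.0
```

```bash
python3 m3.py 6
python3 - <<'E'
import cv2
a=cv2.imread("pics/scene6.png")[170:260,250:350]
cv2.imwrite("pics/c6.png",cv2.resize(a,None,fx=6,fy=6,interpolation=cv2.INTER_CUBIC))
E
```

```text
11.8667 [0.64465652 0.00781207 0.07573272] [ 1.50203586e-03 -8.31597683e-02  9.96535087e-01 -1.30043112e-04] [5.74129634 0.99899586 4.34789949] 0.2175079316547239
```

View pics/c6.png

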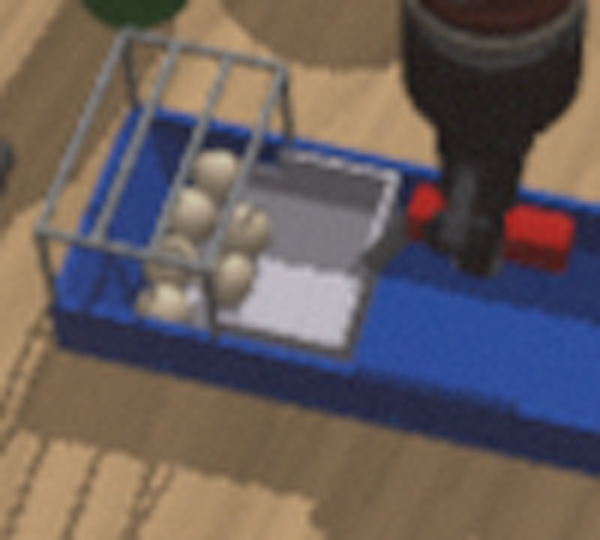

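All six balls are visible. Two are well inside the pan (crop (245,225) and (235,278)), and four sit in a row at the lip and ramp. I'll advance until the lip meets the ramp.

Emit:
arm_command(rows=[[0, [-0.005, -0.001, 0], [0, 0, 0]], [0, [-0.01, -0.002, 0], [0, 0, 0]], [0, [-0.015, -0.003, 0], [0, 0, 0]], [0, [-0.015, -0.003, 0], [0, 0, 0]]])

```text
time: 12.2
tool_pos: [0.6433, 0.0074, 0.078]
tool_rot: [0.006, -0.083, 0.997, 0.0]
contact_force: [11.2, 2.2, 6.3]
gripper_width: 0.223
grasp_force: 61.0
```

```bash
python3 m3.py 7
cat > m5.py <<'E'
from m import near
from h import *
import pickle,sys
f=pickle.load(open("f%s.pkl"%sys.argv[1],"rb"))["scene"]
P=pts(f);hsv=cv2.cvtColor(f["color"],cv2.COLOR_RGB2HSV)
bl=near(P,.42,.7,-.08,.08,.012,.09)&(hsv[...,0]<30)&(hsv[...,2]>110)&(hsv[...,1]>35)
a=np.radians(10);u=np.array([-np.cos(a),-np.sin(a)]);w=np.array([np.sin(a),-np.cos(a)])
c=cv2.distanceTransform(bl.astype(np.uint8),cv2.DIST_L2,3)
nl,lab,st,ce=cv2.connectedComponentsWithStats((bl&(c>1.4)).astype(np.uint8))
for i in range(1,nl):
    q=P[lab==i];d=q[:,:2].mean(0)-[.5905,-.0045]
    print("B",st[i,4],"trough xy",(d@u).round(3),(d@w).round(3),"top z",q[:,2].max().round(3),ce[i].round())
E
python3 m5.py 7|grep B' '
```

```text
12.3 [0.64336707 0.00744847 0.07788711] [ 5.77533565e-03 -8.29687876e-02  9.96535409e-01  7.22833464e-05] [9.81859431 3.07624966 6.5108721 ] 0.2194618363052385
B 10 trough xy 0.088 -0.04 top z 0.04 [286. 198.]
B 27 trough xy 0.093 -0.012 top z 0.036 [282. 205.]
B 12 trough xy 0.065 -0.009 top z 0.037 [290. 208.]
B 14 trough xy 0.064 0.016 top z 0.039 [288. 215.]
B 15 trough xy 0.091 0.036 top z 0.04 [277. 219.]
```

The lip has met the ramp (11 N) and the balls sit on the lip, about 12 mm inside its edge. I'll tilt the lip up about the pan's rear edge while staying close to the ramp.

Emit:
arm_command(rows=[[0, [0.008, 0.0015, -0.007], [-0.005, 0.0275, 0]], [0, [0.016, 0.003, -0.014], [-0.0097, 0.0547, 0]], [0, [0.022, 0.004, -0.023], [-0.0145, 0.082, 0]], [0, [0.027, 0.005, -0.033], [-0.0193, 0.1094, 0]], [0, [0.035, 0.006, -0.043], [-0.024, 0.137, 0]], [0, [0.043, 0.0075, -0.053], [-0.029, 0.1642, 0]], [0, [0.05, 0.009, -0.064], [-0.034, 0.1915, 0]], [0, [0.0575, 0.01, -0.075], [-0.0387, 0.2188, 0]], [0, [0.0575, 0.01, -0.075], [-0.0387, 0.2188, 0]], [0, [0.0575, 0.01, -0.075], [-0.0387, 0.2188, 0]]])

```text
time: 13.13
tool_pos: [0.6579, 0.0101, 0.0534]
tool_rot: [-0.172, -0.082, 0.982, -0.016]
contact_force: [6.1, 0.3, 7.4]
gripper_width: 0.224
grasp_force: 61.6
```

```bash
python3 m3.py 8
python3 - <<'E'
import cv2
a=cv2.imread("pics/scene8.png")[170:260,250:350]
cv2.imwrite("pics/c8.png",cv2.resize(a,None,fx=6,fy=6,interpolation=cv2.INTER_CUBIC))
E
```

```text
13.2333 [0.65775562 0.01009333 0.05351688] [-0.17146319 -0.0820731   0.98163638 -0.01594972] [5.24070919 1.30079857 7.98755765] 0.2232538354636487
```

View pics/c8.png

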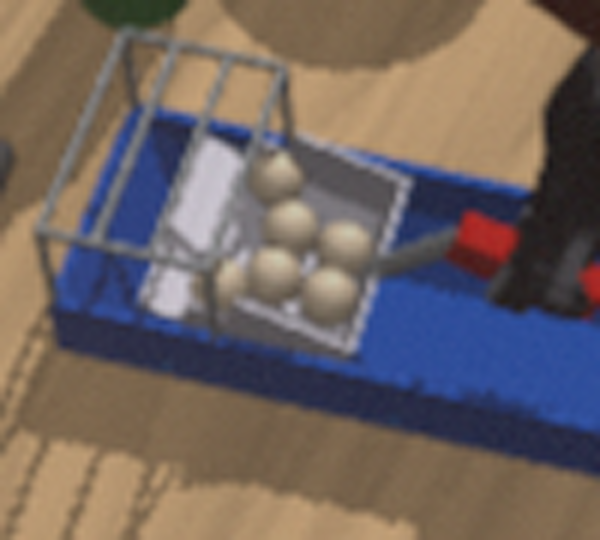

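All six balls are rolling back into the pan with the lip up (crop x 220–350). Next I'll retract from under the rack, then raise.

Emit:
arm_command(rows=[[0, [0.006, 0.001, 0.008], [0, 0, 0]], [0, [0.02, 0.003, 0.016], [0, 0, 0]], [0, [0.038, 0.007, 0.024], [0, 0, 0]], [0, [0.058, 0.01, 0.032], [0, 0, 0]], [0, [0.08, 0.014, 0.04], [0, 0, 0]], [0, [0.102, 0.018, 0.048], [0, 0, 0]], [0, [0.124, 0.022, 0.056], [0, 0, 0]], [0, [0.146, 0.026, 0.064], [0, 0, 0]], [0, [0.168, 0.03, 0.072], [0, 0, 0]], [0, [0.188, 0.033, 0.08], [0, 0, 0]], [0, [0.204, 0.036, 0.084], [0, 0, 0]], [0, [0.213, 0.038, 0.084], [0, 0, 0]]])

```text
time: 14.23
tool_pos: [0.7215, 0.0215, 0.0779]
tool_rot: [-0.172, -0.082, 0.981, -0.016]
contact_force: [0.1, -0.1, -3.4]
gripper_width: 0.221
grasp_force: 59.7
```

Emit:
arm_command(rows=[[0, [0, 0, 0.01], [0, 0, 0]], [0, [0, 0, 0.04], [0, 0, 0]], [0, [0, 0, 0.09], [0, 0, 0]], [0, [0, 0, 0.15], [0, 0, 0]], [0, [0, 0, 0.21], [0, 0, 0]], [0, [0, 0, 0.27], [0, 0, 0]], [0, [0, 0, 0.33], [0, 0, 0]], [0, [0, 0, 0.39], [0, 0, 0]], [0, [0, 0, 0.45], [0, 0, 0]], [0, [0, 0, 0.5], [0, 0, 0]], [0, [0, 0, 0.53], [0, 0, 0]], [0, [0, 0, 0.54], [0, 0, 0]]])

```text
time: 15.23
tool_pos: [0.7214, 0.0213, 0.2435]
tool_rot: [-0.17, -0.082, 0.982, -0.016]
contact_force: [-0.2, -0.8, -3.8]
gripper_width: 0.222
grasp_force: 59.8
```

```bash
python3 m3.py 9
python3 - <<'E'
from h import *
import pickle
F=pickle.load(open("f9.pkl","rb"))
for n in F:
    P=pts(F[n]);t=(P[...,0]>.38)&(P[...,0]<.66)&(P[...,1]>.19)&(P[...,1]<.45)&(P[...,2]>.11)&(P[...,2]<.13)
    nl,lab,st,ce=cv2.connectedComponentsWithStats(t.astype(np.uint8))
    for i in range(1,nl):
        if st[i,4]>30:q=P[lab==i];print(n,"JAR",st[i,4],cv2.minEnclosingCircle((q[:,:2]*1000).astype(np.float32)),q.min(0),q.max(0),ce[i])
cv2.imwrite("pics/c9.png",np.hstack([cv2.resize(F[n]["color"][a:a+200,b:b+200,::-1],(400,400)) for n,a,b in(("scene",60,220),("top",130,140))]))
E
```

```text
15.3333 [0.7207623  0.02132602 0.24053028] [-0.17206348 -0.08188951  0.98154586 -0.0159994 ] [ 0.019713   -0.06830449 -4.5660342 ] 0.22241197438691448
scene JAR 402 ((484.2138366699219, 328.9508056640625), 78.81382751464844) [0.40719678 0.25092963 0.11001029] [0.55976793 0.40775466 0.12371314] [323.02985075 111.77860697]
top JAR 564 ((485.3028869628906, 335.3407897949219), 77.3106689453125) [0.4093134  0.25837321 0.11002107] [0.56187202 0.41155495 0.12857353] [199.48758865 225.65425532]
```

View pics/c9.png

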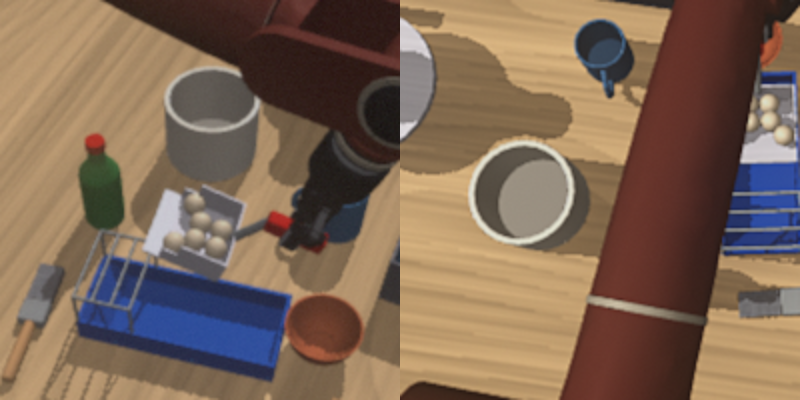

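All six balls are in the pan (scene crop about (200,230)) and the trough is empty. The jar centre is at about (0.485, 0.332). I'll carry the scoop there, turning so the lip faces the robot.

Emit:
arm_command(rows=[[0, [0, 0.01, 0], [0, 0, 0.005]], [0, [-0.01, 0.04, 0], [0, 0, 0.015]], [0, [-0.02, 0.09, 0], [0, 0, 0.025]], [0, [-0.03, 0.15, 0], [0, 0, 0.037]], [0, [-0.04, 0.215, 0], [0, 0, 0.05]], [0, [-0.05, 0.285, 0], [0, 0, 0.063]], [0, [-0.06, 0.355, 0], [0, 0, 0.076]], [0, [-0.07, 0.425, 0], [0, 0, 0.09]], [0, [-0.08, 0.495, 0], [0, 0, 0.103]], [0, [-0.09, 0.565, 0], [0, 0, 0.116]], [0, [-0.1, 0.635, 0], [0, 0, 0.129]], [0, [-0.11, 0.705, 0], [0, 0, 0.142]]])

```text
time: 16.33
tool_pos: [0.6861, 0.2362, 0.239]
tool_rot: [-0.17, -0.193, 0.966, -0.035]
contact_force: [0.1, 0.6, -4.1]
gripper_width: 0.224
grasp_force: 59.7
```

Emit:
arm_command(rows=[[0, [-0.01, 0.07, 0], [0, 0, 0.013]], [0, [-0.02, 0.14, 0], [0, 0, 0.026]], [0, [-0.03, 0.21, 0], [0, 0, 0.04]], [0, [-0.04, 0.28, 0], [0, 0, 0.053]], [0, [-0.05, 0.35, 0], [0, 0, 0.066]], [0, [-0.06, 0.42, 0], [0, 0, 0.08]], [0, [-0.07, 0.485, 0], [0, 0, 0.092]], [0, [-0.08, 0.545, 0], [0, 0, 0.104]], [0, [-0.09, 0.6, 0], [0, 0, 0.114]], [0, [-0.1, 0.65, 0], [0, 0, 0.122]], [0, [-0.11, 0.69, 0], [0, 0, 0.128]], [0, [-0.12, 0.712, 0], [0, 0, 0.129]]])

```text
time: 17.33
tool_pos: [0.6509, 0.4483, 0.239]
tool_rot: [-0.166, -0.288, 0.942, -0.052]
contact_force: [-1.1, 0.2, -4.3]
gripper_width: 0.221
grasp_force: 59.7
```

```bash
python3 m3.py 10
python3 - <<'E'
from h import *
import pickle
from m import near
F=pickle.load(open("f10.pkl","rb"))
r=np.array([.825,.565]);w=np.array([-.565,.825])
for n in F:
    P=pts(F[n]);hsv=cv2.cvtColor(F[n]["color"],cv2.COLOR_RGB2HSV)
    t=near(P,.35,.75,.15,.5,.155,.28)&(hsv[...,1]<75)&(hsv[...,2]>60)
    nl,lab,st,ce=cv2.connectedComponentsWithStats(t.astype(np.uint8))
    for i in range(1,nl):
        if st[i,4]>40:q=P[lab==i];d=q[:,:2]-[.485,.332];print(n,"SC",st[i,4],"rad",np.percentile(d@r,[1,99]).round(3),"lat",np.percentile(d@w,[1,99]).round(3),"z",np.percentile(q[:,2],[1,99]).round(3))
E
```

```text
17.4333 [0.6509119  0.44759502 0.23921263] [-0.16576598 -0.28801619  0.94172439 -0.05218703] [-3.24535322e-01  5.58679667e-04 -3.90514577e+00] 0.21985319807848674
== scene
trough rim ((593.2744750976562, -4.223487854003906), (283.5762939453125, 125.28208923339844), 10.239460945129395) 0.041359426135572294
handle 232 ((452.3229064941406, -386.4385681152344), (71.82706451416016, 18.5565242767334), 56.346431732177734) 0.09977772769828074 0.09607801729060197 [[425.0, -411.0], [440.0, -421.0], [480.0, -362.0], [465.0, -351.0]]
jar 395 ((639.5545043945312, 366.5401611328125), 237.08360290527344)
grey 335 ((502.39935302734375, -312.2579040527344), (87.61186218261719, 104.491943359375), 56.35199737548828) 0.015205135539592919 0.05907324372082549
ball? 13 [0.517 0.007 0.031] [290. 204.]
ball? 35 [0.549 0.013 0.031] [301. 206.]
ball? 227 [ 0.396 -0.133  0.019] [231. 229.]
ball? 37 [0.588 0.015 0.031] [313. 211.]
ball? 57 [0.744 0.032 0.044] [366. 223.]
ball? 25 [ 0.516 -0.049  0.032] [281. 218.]
ball? 38 [ 0.562 -0.047  0.031] [296. 224.]
ball? 39 [ 0.598 -0.033  0.031] [309. 224.]
ball? 36 [0
[... 634 characters left out ...]
[319. 148.]
ball? 45 [ 0.596 -0.027  0.03 ] [328. 211.]
ball? 46 [0.587 0.021 0.03 ] [313. 212.]
ball? 35 [ 0.562 -0.04   0.031] [331. 222.]
ball? 35 [0.55  0.02  0.031] [311. 223.]
ball? 14 [0.518 0.015 0.031] [312. 233.]
ball? 24 [0.506 0.011 0.028] [312. 238.]
ball? 25 [ 0.513 -0.041  0.03 ] [329. 237.]
ball? 99 [ 0.389 -0.079  0.019] [335. 280.]
ball? 143 [ 0.402 -0.145  0.019] [357. 278.]
bowl [0.79762559 0.05145576 0.00401708]
bottle [0.38965192 0.11806404 0.16648942]
brush [ 0.37984188 -0.04749715  0.01526862]
glaze [ 0.71420688 -0.31472204  0.0864134 ]
scene SC 1087 rad [0.033 0.167] lat [-0.053  0.053] z [0.2   0.259]
top SC 1538 rad [0.037 0.17 ] lat [-0.046  0.055] z [0.195 0.258]
```

Lateral alignment is good and the lip is 30 mm outward of the jar axis. I'll level the scoop above the mouth, then pour slowly.

Emit:
arm_command(rows=[[0, [-0.002, -0.0015, -0.02], [0.0157, -0.0229, 0]], [0, [-0.0047, -0.0032, -0.042], [0.0314, -0.0458, 0]], [0, [-0.0085, -0.006, -0.06], [0.0471, -0.0687, 0]], [0, [-0.0127, -0.0087, -0.076], [0.0628, -0.0917, 0]], [0, [-0.0185, -0.0126, -0.077], [0.0785, -0.1146, 0]], [0, [-0.0242, -0.0166, -0.0777], [0.0942, -0.1375, 0]], [0, [-0.033, -0.0226, -0.0763], [0.113, -0.165, 0]]])

```text
time: 18.02
tool_pos: [0.6421, 0.438, 0.2163]
tool_rot: [-0.016, -0.291, 0.957, -0.005]
contact_force: [-0.1, 0.3, -3.5]
gripper_width: 0.219
grasp_force: 59.7
```

Emit:
arm_command(rows=[[0, [-0.0132, -0.009, 0.017], [0.0251, -0.0367, 0]], [0, [-0.0248, -0.0169, 0.0303], [0.044, -0.0642, 0]], [0, [-0.0248, -0.0169, 0.0303], [0.044, -0.0642, 0]], [0, [-0.0248, -0.0169, 0.0303], [0.044, -0.0642, 0]], [0, [-0.038, -0.026, 0.043], [0.06, -0.087, 0]], [0, [-0.0517, -0.0354, 0.0563], [0.0753, -0.11, 0]], [0, [-0.0517, -0.0354, 0.0563], [0.0753, -0.11, 0]], [0, [-0.068, -0.0466, 0.07], [0.091, -0.133, 0]], [0, [-0.0844, -0.0578, 0.0837], [0.1067, -0.1558, 0]], [0, [-0.102, -0.07, 0.0975], [0.1224, -0.1788, 0]], [0, [-0.12, -0.0821, 0.1113], [0.1381, -0.2017, 0]], [0, [-0.12, -0.0821, 0.1113], [0.1381, -0.2017, 0]]])

```text
time: 19.02
tool_pos: [0.6051, 0.4143, 0.2506]
tool_rot: [0.165, -0.287, 0.942, 0.052]
contact_force: [0.2, 0.1, -2.9]
gripper_width: 0.218
grasp_force: 59.9
```

```bash
python3 m3.py 11
python3 - <<'E'
import cv2,numpy as np
cv2.imwrite("pics/c11.png",np.hstack([cv2.resize(cv2.imread(f"pics/{n}11.png")[a:a+130,b:b+130],(400,400)) for n,a,b in(("scene",60,260),("top",160,140))]))
E
```

```text
19.1167 [0.60612931 0.41491729 0.25037344] [ 0.16513375 -0.28722157  0.94210608  0.05167929] [ 0.02889401  0.38403087 -2.61839714] 0.2216698354985824
```

View pics/c11.png

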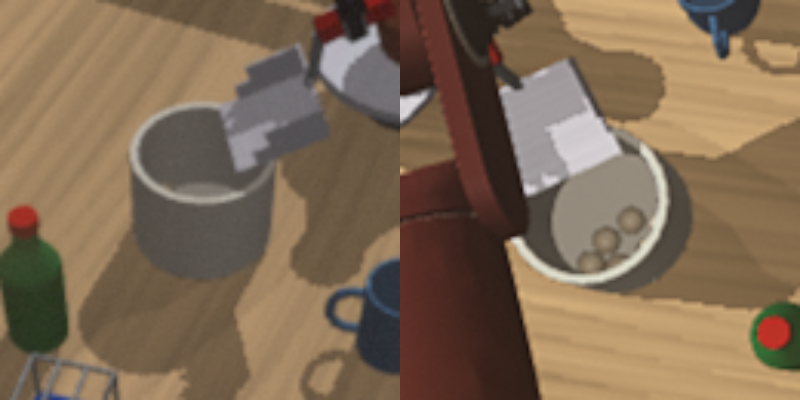

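The pan is empty and balls are on the jar floor (three visible in the top crop at about (605,240)). I'll lift, level the scoop, and count the balls numerically.

Emit:
arm_command(rows=[[0, [0, 0, 0.1], [0, 0, 0]], [0, [0, 0, 0.2], [0, 0, 0]], [0, [0.05, 0.03, 0.25], [-0.04, 0.06, 0]], [0, [0.1, 0.07, 0.25], [-0.08, 0.12, 0]], [0, [0.2, 0.13, 0.25], [-0.1256, 0.1833, 0]], [0, [0.25, 0.1, 0.25], [-0.1256, 0.1833, 0]], [0, [0.3, 0, 0.25], [-0.1256, 0.1833, 0]], [0, [0.3, -0.1, 0.25], [-0.1256, 0.1833, 0]], [0, [0.3, -0.2, 0.25], [-0.1256, 0.1833, 0]], [0, [0.3, -0.3, 0.25], [-0.1256, 0.1833, 0]], [0, [0.3, -0.3, 0.25], [-0.1256, 0.1833, 0]]])

```text
time: 20.03
tool_pos: [0.6979, 0.3198, 0.3248]
tool_rot: [-0.001, -0.289, 0.957, -0.002]
contact_force: [-0.4, -0.4, -1.9]
gripper_width: 0.223
grasp_force: 59.9
```

```bash
cat > m6.py <<'E'
from h import *
from plant import monitor
s=monitor.state();print(s["time"],s["tool_pos"].round(4),s["tool_rot"].round(3))
for n in ("scene","top"):
    f=grab(n);save(f,n+"x.png");P=pts(f);d=np.hypot(P[...,0]-.485,P[...,1]-.332)
    fl=(d<.066)&(P[...,2]<.1)
    m=fl&(P[...,2]>.024)&(d<.055)
    nl,lab,st,ce=cv2.connectedComponentsWithStats(m.astype(np.uint8))
    print(n,"inside px",fl.sum(),"floor z",np.median(P[fl][:,2]).round(3))
    for i in range(1,nl):
        if st[i,4]>5:q=P[lab==i];print("  B",st[i,4],q.mean(0).round(3),q[:,2].max().round(3),ce[i].round())
E
python3 m6.py
```

```text
20.0333 [0.6979 0.3198 0.3248] [-0.001 -0.289  0.957 -0.002]
scene inside px 367 floor z 0.047
  B 8 [0.436 0.343 0.036] 0.041 [314. 121.]
top inside px 659 floor z 0.012
  B 59 [0.483 0.316 0.034] 0.041 [214. 231.]
  B 6 [0.486 0.293 0.033] 0.036 [222. 231.]
  B 94 [0.453 0.332 0.034] 0.042 [207. 240.]
  B 7 [0.461 0.301 0.032] 0.034 [217. 238.]
```

Run:
```python
from h import *
f=grab("top");P=pts(f);z=P[...,2];d=np.hypot(P[...,0]-.485,P[...,1]-.332)
g=cv2.cvtColor(f["color"],cv2.COLOR_RGB2GRAY)
for r in range(224,250): print(r,''.join(('%d'%min(9,max(0,(z[r,c]-.008)/.004)) if d[r,c]<.068 and z[r,c]<.06 else '#') if z[r,c]==z[r,c] else '?' for c in range(176,236)))
hsv=cv2.cvtColor(f["color"],cv2.COLOR_RGB2HSV)
t=(P[...,0]>.45)&(P[...,0]<.74)&(abs(P[...,1])<.09)&(hsv[...,0]<30)&(z<.045)&(z>.022)
print("trough cream px",t.sum())
```

```text
224 #########################00100000010000001102001############
225 #########################01110000100001000000201############
226 ##?######################00001000011010000001001############
227 ##########################1000000010465750000000############
228 ##########################011010010578766601010#############
229 ##########################0200010007?7777651105#############
230 ##########################000100007787766550008#############
231 ##########################000100015556767550156#############
232 ##########################10000000576777744106##############
233 ##########################00154510056666653005##############
234 ##########################01655665005665460110##############
235 ##########################1677786550134300000##############?
236 ##########################577777755000100000################
237 ###########################68866855000000066################
238 ###########################6677765500020056#################
239 ###########################566756630000105##################
240 ###########################667665400000046##################
241 ###########################4555540000010####################
242 #######################?###541001465500#####################
243 ###########################65511576665######################
244 ###########################7640676776####?##################
245 ######?#####################8657777#######################?#
246 ############################754766##########################
247 ############################555#############################
248 ############################################################
249 ############################################################
trough cream px 11
```

Emit:
arm_command(rows=[[0, [0, -0.1, 0], [0, 0, -0.07]], [0, [0, -0.2, 0], [0, 0, -0.14]], [0, [0, -0.3, 0], [0, 0, -0.21]], [0, [0, -0.4, 0], [0, 0, -0.28]], [0, [0, -0.5, 0], [0, 0, -0.35]], [0, [0, -0.6, 0], [0, 0, -0.42]], [0, [0, -0.7, 0], [0, 0, -0.49]], [0, [0, -0.8, 0], [0, 0, -0.56]], [0, [0, -0.9, 0], [0, 0, -0.63]], [0, [0, -1, 0], [0, 0, -0.7]], [0, [0, -1, 0], [0, 0, -0.77]], [0, [0, -1, 0], [0, 0, -0.84]]])

```text
time: 21.18
tool_pos: [0.6964, 0.0243, 0.3248]
tool_rot: [-0.0, 0.359, 0.933, -0.0]
contact_force: [-0.3, 0.8, -2.9]
gripper_width: 0.224
grasp_force: 59.9
```

Emit:
arm_command(rows=[[0, [-0.05, -0.1, 0], [0, 0, -0.07]], [0, [-0.1, -0.2, 0], [0, 0, -0.14]], [0, [-0.15, -0.3, 0], [0, 0, -0.21]], [0, [-0.2, -0.4, 0], [0, 0, -0.28]], [0, [-0.25, -0.5, 0], [0, 0, -0.35]], [0, [-0.3, -0.6, 0], [0, 0, -0.42]], [0, [-0.35, -0.7, 0], [0, 0, -0.49]], [0, [-0.4, -0.8, 0], [0, 0, -0.56]], [0, [-0.45, -0.9, 0], [0, 0, -0.63]], [0, [-0.5, -1, 0], [0, 0, -0.7]], [0, [-0.55, -1, 0], [0, 0, -0.77]], [0, [-0.55, -1, 0], [0, 0, -0.84]]])

```text
time: 22.18
tool_pos: [0.5296, -0.2761, 0.3252]
tool_rot: [-0.001, 0.856, 0.517, -0.001]
contact_force: [1.0, -0.1, -1.6]
gripper_width: 0.224
grasp_force: 59.9
```

Run:
```python
from h import *
s=monitor.state();print(s["time"],s["tool_pos"].round(4),s["tool_rot"].round(3))
f=grab("top");P=pts(f);z=P[...,2];d=np.hypot(P[...,0]-.485,P[...,1]-.332)
for r in range(206,250): print(r,''.join(('%d'%min(9,max(0,(z[r,c]-.008)/.004)) if d[r,c]<.072 and z[r,c]<.06 else '#') if z[r,c]==z[r,c] else '?' for c in range(176,236)))
```

```text
22.1833 [ 0.5296 -0.2761  0.3252] [-0.001  0.856  0.517 -0.001]
206 #############################99999##########################
207 ########################99999999779999##################?###
208 #######################998867664444456699################?##
209 #####################998775433211001111156##################
210 ###################99#765333201000001100111#################
211 #################9#9765521001000001100000001################
212 ##################98#43110000010111110211200################
213 ###############9997#4#10100000100100000000001###############
214 ###############9976410001011000000000010001101####?#########
215 #############99#66###0000100100120000100001000##############
216 #############997###0000000011?0101100000010001##############
217 ############99#54#00000001000000001001000100001#?###########
218 ###########998#52100010100010020011110001000100#############
219 ##########9##7#3#010000000000100000000000100100#############
220 ##########99#54301000000100000000001100000011000############
221 ##########987###01000000100010111010100000001111#########
[... 1123 characters left out ...]
99630010000001000677776540000106############5#0###
240 ###########9752020000001200656755510020145##############0###
241 ###########99720100001006544466440000010##########9##5######
242 ############995111000005676541011765410#############6##0####
243 #############9740000106677675510?67564################0#####
244 #########?####97401?0677?777550668767#######################
245 ###############97510066676776557778#########################
246 ################972005766876654777##########################
247 ##################9?00667665546#############################
248 ####################634666################?#################
249 ############################################################
```

Four balls are clearly visible in the jar, and two more show at the near rim edge, so all six are in. Now I'll set the scoop down at its original spot.

Emit:
arm_command(rows=[[0, [-0.08, -0.12, 0], [0, 0, -0.03]], [0, [-0.16, -0.24, -0.05], [0, 0, -0.06]], [0, [-0.24, -0.34, -0.1], [0, 0, -0.08]], [0, [-0.255, -0.357, -0.2], [0, 0, -0.08]], [0, [-0.255, -0.357, -0.3], [0, 0, -0.08]], [0, [-0.255, -0.357, -0.4], [0, 0, -0.08]], [0, [-0.255, -0.357, -0.5], [0, 0, -0.08]], [0, [-0.255, -0.357, -0.6], [0, 0, -0.08]], [0, [-0.255, -0.357, -0.7], [0, 0, -0.08]], [0, [-0.255, -0.357, -0.77], [0, 0, -0.08]], [0, [-0.255, -0.357, -0.81], [0, 0, -0.08]], [0, [-0.255, -0.357, -0.83], [0, 0, -0.08]]])

```text
time: 23.23
tool_pos: [0.4542, -0.3806, 0.0735]
tool_rot: [-0.002, 0.884, 0.467, -0.001]
contact_force: [-0.1, 0.2, -1.9]
gripper_width: 0.223
grasp_force: 59.9
```

Emit:
arm_command(rows=[[0, [0, 0, -0.006], [0, 0, 0]], [0, [0, 0, -0.01], [0, 0, 0]], [0, [0, 0, -0.014], [0, 0, 0]], [0, [0, 0, -0.014], [0, 0, 0]], [0, [0, 0, -0.014], [0, 0, 0]]])

```text
time: 23.65
tool_pos: [0.4548, -0.3827, 0.0731]
tool_rot: [0.001, 0.885, 0.466, 0.0]
contact_force: [-0.4, 0.2, -1.9]
gripper_width: 0.221
grasp_force: 59.9
```

Emit:
arm_command(rows=[[0, [0, 0, -0.005], [0, 0, 0]], [0, [0, 0, -0.01], [0, 0, 0]], [0, [0, 0, -0.01], [0, 0, 0]], [0, [0, 0, -0.01], [0, 0, 0]]])

```text
time: 23.98
tool_pos: [0.4546, -0.3832, 0.0703]
tool_rot: [0.001, 0.885, 0.466, 0.0]
contact_force: [-1.9, -2.1, 4.7]
gripper_width: 0.221
grasp_force: 60.9
```

Emit:
arm_command(rows=[[85, [0, 0, 0], [0, 0, 0]], [85, [0, 0, 0], [0, 0, 0]], [85, [0, 0, 0], [0, 0, 0]], [85, [0, 0, 0], [0, 0, 0]], [85, [0, 0, 0], [0, 0, 0]], [85, [0, 0, 0], [0, 0, 0]], [85, [0, 0, 0], [0, 0, 0]], [85, [0, 0, 0], [0, 0, 0]], [85, [0, 0, 0], [0, 0, 0]]])

```text
time: 24.73
tool_pos: [0.4541, -0.382, 0.0687]
tool_rot: [-0.0, 0.885, 0.466, -0.0]
contact_force: [-0.5, -0.6, -0.6]
gripper_width: 0.999
grasp_force: 0.0
```

Emit:
arm_command(rows=[[85, [0, 0, 0.03], [0, 0, 0]], [85, [0, 0, 0.1], [0, 0, 0]], [85, [0, 0, 0.2], [0, 0, 0]], [85, [0, 0, 0.3], [0, 0, 0]], [85, [0, 0, 0.4], [0, 0, 0]], [85, [0, 0, 0.5], [0, 0, 0]], [85, [0, 0, 0.6], [0, 0, 0]], [85, [-0.1, 0.2, 0.7], [0, 0, 0]], [85, [-0.1, 0.4, 0.7], [0, 0, 0]], [85, [-0.1, 0.5, 0.7], [0, 0, 0]], [85, [-0.1, 0.5, 0.7], [0, 0, 0]], [85, [-0.1, 0.5, 0.7], [0, 0, 0]]])

```text
time: 25.73
tool_pos: [0.4241, -0.2279, 0.2809]
tool_rot: [0.001, 0.884, 0.468, 0.001]
contact_force: [-0.5, -1.0, -0.6]
gripper_width: 0.992
grasp_force: 0.0
```

```bash
python3 - <<'E'
import pickle
from h import *
pickle.dump({n:grab(n) for n in("scene","top")},open("f0.pkl","wb"))
F=pickle.load(open("f0.pkl","rb"));a=np.radians(55.5);u=np.array([np.cos(a),np.sin(a)]);w=np.array([-u[1],u[0]])
for n in F:
    P=pts(F[n]);hsv=cv2.cvtColor(F[n]["color"],cv2.COLOR_RGB2HSV)
    d=P[...,:2]-[.4546+.068*u[0],-.383+.068*u[1]];X=d@u;Y=d@w
    k=(X>.01)&(X<.08)&(abs(Y)<.035)&(P[...,2]<.03)
    A=np.c_[X[k],Y[k],np.ones(k.sum())];print(n,k.sum(),np.linalg.lstsq(A,P[...,2][k],rcond=None)[0].round(4))
E
python3 m.py|grep -E "handle|==";python3 m6.py
```

```text
scene 675 [ 0.0022 -0.0044  0.0025]
top 82 [ 0.0727  0.0066 -0.0035]
== scene
handle 229 ((453.5483703613281, -386.4684143066406), (72.03558349609375, 18.892276763916016), 55.58855056762695) 0.10018715312724187 0.09593203306513619 [[425.0, -411.0], [441.0, -422.0], [482.0, -362.0], [466.0, -351.0]]
== top
25.8333 [ 0.4243 -0.2313  0.28  ] [0.001 0.884 0.467 0.   ]
scene inside px 375 floor z 0.053
  B 7 [0.437 0.344 0.035] 0.039 [314. 121.]
top inside px 965 floor z 0.011
  B 62 [0.483 0.316 0.033] 0.043 [214. 231.]
  B 6 [0.485 0.293 0.034] 0.041 [222. 231.]
  B 124 [0.45  0.336 0.034] 0.041 [206. 240.]
  B 7 [0.461 0.301 0.032] 0.036 [217. 238.]Traceback (most recent call last):
  File "m.py", line 15, in <module>
    r=cv2.minAreaRect((q[:,:2]*1000).astype(np.float32));print("handle",h.sum(),r,q[:,2].max(),np.median(q[:,2]),cv2.boxPoints(r).round().tolist())
                                                                                  ~~~~~~~~~~^^
    return umr_maximum(a, axis, None, out, keepdims, initial, where)
ValueError: zero-size array to reduction operation maximum which has no identity
```

Scoop flat (floor at z = 2.5 mm, no tilt), balls at rest in the jar, and the gripper clear; handing in.

```bash
python3 -c "
from plant import manip
print(manip.job_done())"
```

```text
the job is handed in; nothing more can be done
None
```

I scooped the six balls out of the trough, tipped them into the mill jar, set the scoop down flat on the bench and handed the job in at about 26 s; no verdict came back, and I counted four balls clearly in the jar plus two partly hidden behind its rim.

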